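Roll a vial into the reader with the paddle

ROBOT

A 6-joint arm with a two-finger parallel gripper is mounted at the origin on a cart in front of the work surface, level with it; the furniture and walls round the work are solid. World frame = base frame: x ahead of the robot, y to its left, z up, the work surface at z = 0. Lengths are in m, angles in rad, forces in N, time in s.
With the tool pointing down it reaches from about 0.35 to 0.975 m from the base axis. Payload 7.1 kg.
Tool frame: the origin (TCP) lies midway between the tips of the shut fingers; the grasp point (between the pads) lies 19 mm behind it; z points along the fingers, y is the direction in which the jaws open and shut (so a half turn about z gives the same grasp; the last joint's range is limited). The gripper opens to 88 mm and grips with 3 to 60 N. Pads are 20 mm wide; open, the fingers measure 115 mm over their backs; the gripper's body (75 mm by 178 mm) begins 61 mm behind the grasp point.
Start: joints at [-1.363, 0.423, 1.63, -0, 1.089, -0.019], TCP at [0.141, -0.609, 0.198] pointing down, gripper open.
Joint ranges: [-3, 3], [-0.9, 2.11], [0.09, 2.58], [-1.31, 4.45], [0.11, 2.69], [-2.54, 2.54]. Speed limits (rad/s): [2.39, 2.39, 3.01, 3.14, 3.14, 3.14].

INTERFACE

Orientations are given as [roll, pitch, yaw] about the fixed x, y, z axes, in that order (R = Rz(yaw) Ry(pitch) Rx(roll)).
In Python, from plant import ctrl gives the robot as it stands.
- The arm moves only by the tool play_rows, never from a script. Its argument "deltas" is a list of rows, each a list of 3 entries, a list of its own where there are three numbers: the turn, a rotation vector about the tool's x, y, z in rad, then the shift along the tool's x, y, z in cm, then the opening, from 0 (shut) to 1 (fully open). A call has 1 to 12 rows; each row is the pose to reach, as a shift and turn from the pose commanded when the call began, along the tool's axes at that moment; what a row does not reach only later rows make up. A row lasts 1/8 s, in which the tool goes at most 62.5 mm and 10.7 degrees, less where a joint would pass 70% of its speed; a pose out of reach is approached as far as the arm can. A call with a gripper value outside its range is refused whole. The fingers move at their own pace and stop on an object; "force" is the grip in N (left out, the last holds). Time passes only in rows, so rows that repeat a pose let the fingers close. It gives the time, the measured TCP pose, the force and the opening at its end, in the units of the state.
- ctrl.get_obs(): the state, without advancing time (a new reading comes with each control period).
- ctrl.capture(name): name is "side" or "top" or "wrist"; returns a dict with "pixels" (420x560x3 uint8, blue, green, red), "camera_matrix" (3x3 intrinsics, pixels), "distortion" ([k1, k2, p1, p2, k3] as OpenCV has them; the pictures are not rectified), "R" (3x3) and "t" (3): a world point X has camera coordinates R X + t. Camera axes: x right, y down, z forward; pixel columns grow to the right and rows downward; lengths in m; the calibration is good to about 2 mm. A picture is of the moment at which its call begins. There is no depth.
- ctrl.close_job(): hands the job in, once; it reports no verdict.
The state is a dict: "t": time; "qpos": joint angles; "joint_vel": joint speeds; "effort": joint torques, N m; "position": TCP position; "tool_rot": TCP orientation; "force": force on the tool from outside, world axes, zero at the start; "ft_torque": the same for the moment, N m; "gripper_width": finger opening in m.
Only numpy, scipy, OpenCV 4.12 (cv2) and the standard library are available. Lean on these libraries where they do the work, as an engineer would, in place of code of your own. Each camera call takes 0.05 s, during which the arm holds its last target. There are 200 camera calls.

TASK

Take the paddle out of its rest and with it gently roll the vial along the reader's track, under the sprung prongs and into the bay, until it is pressed firmly home against the sprung stop, with a push of about 9 N (more than 6, never over 15) kept up for half a second. Then stand the paddle back in its rest, leaving the vial home in the bay. Do not touch the vial with the fingers, and leave the specimen cup and the small oil bottle where they stand.

Things in the scene. Friction and masses are not known exactly. Their poses are not given: they have to be found in the camera images.
- reader: Fixed vial reader, base 284 x 100 mm, loading track along its x axis (+x to the bay, roughly away from the robot). Origin on the worktop under the track's centre line, z up. Track floor 10 mm up, from x = -126 mm; side rails 16 mm above it, inner faces 80 mm apart. Bay at the far end: cheeks 49 mm high from x = 98, rear housing 50 mm high from x = 134.
- lip (a point): Track floor under the bevelled lips of two sprung steel prongs (54 mm past the reader's origin). From 16 mm farther on they are level, 22 mm above the floor, each over an end of the vial, 51 mm free between them for the blade. They lift 2 mm, press with 1 to 1.5 N and hold the vial where it is left; the push takes up to 5 N at the lip, 3.5 N beyond. Their bridge: 48 mm high, from x = 106.
- home_near (a point): Vial centre when it touches the stop at its nearest setting (83 mm past the reader's origin, 12 mm above the floor). The stop's depth is set anew each time and not measured: the vial meets it here or up to 16 mm farther along +x, to be felt. The stop is a black sprung buffer, 36 mm wide, giving 1 mm per 4 N, 6 mm at most; on release the vial comes back a little with it, which is right.
- vial_center (a point): Centre of the vial: amber cylinder with a white cap of the same diameter, 24 mm diameter, 76 mm long, about 60 g, lying across the track (its y axis along its length), centre 12 mm above the track floor. It rolls freely; its x and z axes turn with it.
- paddle_grip (a point): Centre of the paddle's black flat-sided grip: 16 mm thick (x) x 28 mm wide (y) x 48 mm high (z, up). Below it an aluminium blade 6 mm thick (x) and 32 mm wide (y); its lower edge is 75 mm below this point, its flat faces 3 mm either side of it (+-x, either may push). The blade shows 51 mm high below the grip. About 80 g; stands upright in the rest.
- rest: Fixed white block, 50 (x) x 76 (y) x 28 mm high, origin under its centre, z up. Slot in its top for the blade: 22 mm deep (floor 6 mm above the worktop), 8.5 mm along x by 34.5 mm along y, 2 mm chamfer. The paddle stands in it with its x axis along the rest's x axis, either way round; its grip point is then 81 mm above the worktop.
- cup_center (a point): Centre of a bystander: specimen cup with lid, 62 mm diameter, 72 mm high, standing on the worktop; not to be disturbed.
- oil_center (a point): Centre of a bystander: small dropper bottle, 35 mm diameter, 86 mm high, standing on the worktop; not to be disturbed.

How it is judged:
By the outcome, as a careful person would: the job done as asked, in the order asked, and still so for the second after the job is handed in, with the robot touching nothing.
It also fails if it takes over 72 s, if anything falls off the work surface, if the arm or the gripper's body presses on something with over 40 N, if the wrist force passes 120 N, or if a joint passes its speed limit or range.

## Working session

There is one attempt and no reset: what is moved stays moved. The work goes in short steps, Python scripts to look and compute and a tool call to move; the robot and the scene stay as the last step left them, time stands still between calls to the robot, and variables do not carry over. Pictures are saved under pics/ and viewed, about 8 in all and at most 12, crops included, and the job is handed in when it is done.

Besides the shell and the picture viewer there is one more tool, called after "Request:" by a JSON object that holds its "method" and its "body", one argument or row to a line. play_rows: Moves the arm, as the interface text tells. Its arguments: {"type":"object","properties":{"deltas":{"type":"array","items":{"type":"array"}},"force":{"type":"number"}},"required":["deltas"]}

```bash
mkdir -p pics; ls
cat > h.py <<'E'
import numpy as np, cv2
from plant import ctrl
from scipy.spatial.transform import Rotation as Ro
E
python3 - <<'E'
from h import *
import pickle
o=ctrl.get_obs(); print(o)
d={}
for n in("side","top","wrist"):
    c=ctrl.capture(n); d[n]=c; cv2.imwrite(f"pics/{n}0.png",c["pixels"]); print(n,-c["R"].T@c["t"],c["camera_matrix"].tolist(),c["distortion"])
pickle.dump(d,open("c0.pkl","wb"))
E
```

```text
pics
{'t': 0.0, 'qpos': array([-1.36301506e+00,  4.23836446e-01,  1.63068348e+00, -3.02146045e-06,
        1.08861449e+00, -1.89905250e-02]), 'joint_vel': array([ 0.00131787, -0.00064904,  0.00115711,  0.0003416 ,  0.00069597,
       -0.00013567]), 'effort': array([-3.72312516e-04, -5.44634628e+01, -2.73666251e+01,  6.44262764e-02,
        2.27873161e-02, -1.37520647e-04]), 'position': array([ 0.14042732, -0.60840629,  0.19720704]), 'tool_rot': array([-3.14005112e+00, -2.66026920e-05,  2.26773175e-01]), 'force': array([ 0.53975757,  0.35687594, -0.20008028]), 'ft_torque': array([-0.0271637 ,  0.03527286, -0.05704742]), 'gripper_width': 0.08788740127385661}
side [ 0.30314719 -0.7689981   0.58631294] [[465.6052215333027, 0.0, 281.6339952420135], [0.0, 465.6052215333027, 210.7000889928637], [0.0, 0.0, 1.0]] [0.03200512 0.         0.         0.         0.        ]
top [ 0.38316581 -0.01319901  1.14191901] [[462.26302723793395, 0.0, 277.51218056906686], [0.0, 462.26302723793395, 212.67231484895893], [0.0, 0.0, 1.0]] [-0.13704631  0.          0.          0.          0.        ]
wrist [ 0.21071165 -0.5917061   0.38346791] [[355.23175605199737, 0.0, 287.81958059431236], [0.0, 355.23175605199737, 207.2554916381055], [0.0, 0.0, 1.0]] [-0.03324394  0.          0.          0.          0.        ]
```

View pics/top0.png

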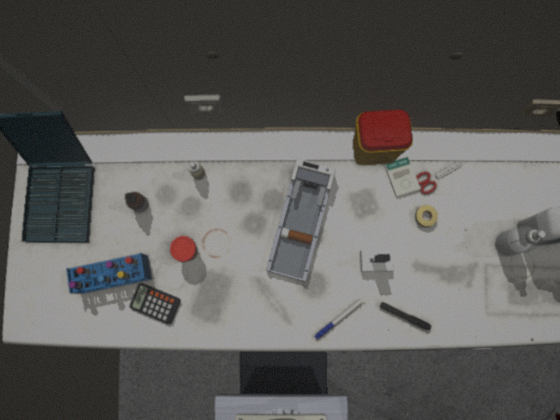

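View pics/side0.png

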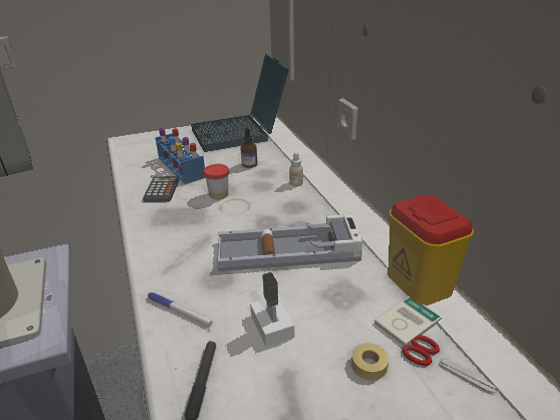

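The top view shows the reader running from about (290,275) to (315,165), the vial at (298,236), and the rest with the paddle at (378,262). The side view shows the same: reader (290,245), paddle (270,290). Next I'll enlarge crops of these.

Run:
```python
from h import *
import pickle
d=pickle.load(open("c0.pkl","rb"))
def crop(n,u,v,w,h,s):
    im=cv2.resize(d[n]["pixels"][v:v+h,u:u+w],None,fx=s,fy=s,interpolation=cv2.INTER_CUBIC)
    im=cv2.convertScaleAbs(im,alpha=1.3)
    for k in range(0,w,10): 
        cv2.line(im,(k*s,0),(k*s,4 if k%20 else 9),(0,255,255),1)
        if k%20==0: cv2.putText(im,str(u+k),(k*s,20),0,.4,(0,255,0),1)
    for k in range(0,h,10):
        cv2.line(im,(0,k*s),(4 if k%20 else 9,k*s),(0,255,255),1)
        if k%20==0: cv2.putText(im,str(v+k),(10,k*s+4),0,.4,(0,255,0),1)
    return im
a=crop("top",260,155,80,132,4.5.__int__()+0)
a=crop("top",260,155,80,132,4); b=crop("top",350,240,56,44,8)
W=np.zeros((600,800,3),np.uint8); W[:a.shape[0],:a.shape[1]]=a; W[:b.shape[0],340:340+b.shape[1]]=b
cv2.imwrite("pics/cropT.png",W)
c=crop("side",205,205,165,150,4); cv2.imwrite("pics/cropS.png",c)
```

```text
(no output)
```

View pics/cropT.png

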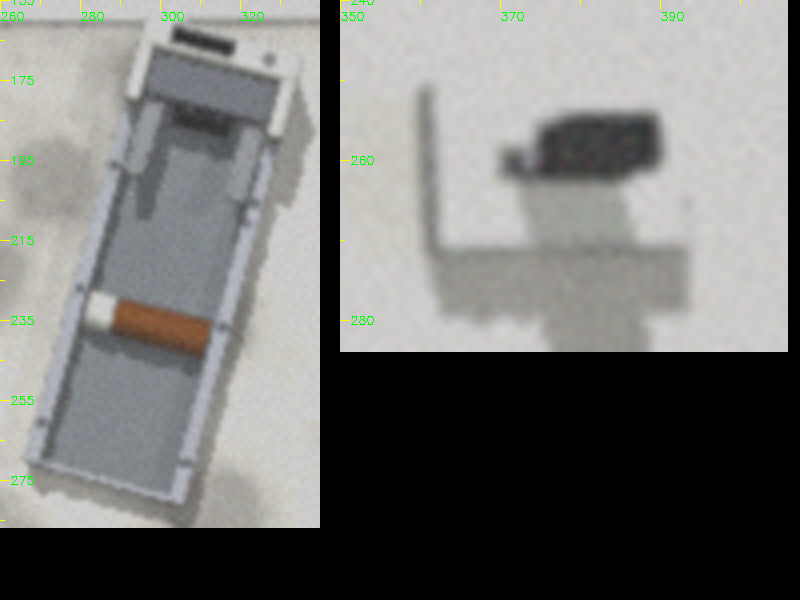

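View pics/cropS.png

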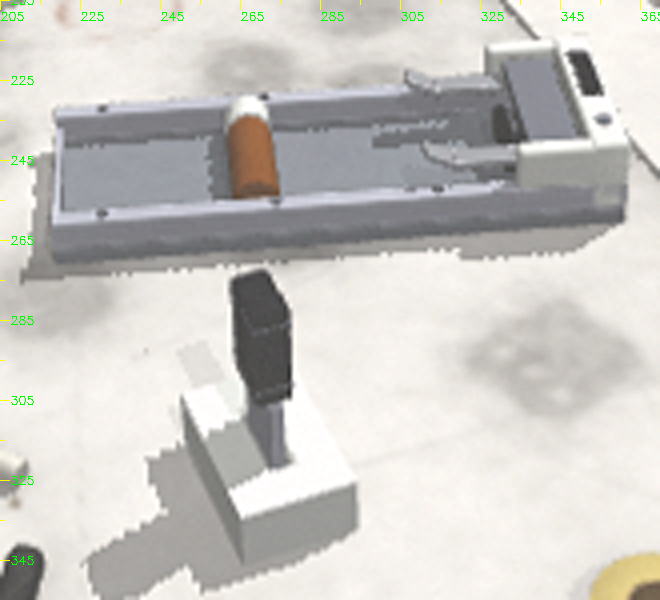

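Crop readings, in top-view pixels:
- Reader rail front corners: (266.7,270.5) and (305.5,280.5).
- Cheek fronts: (293,179.5) and (329,189).
- Vial: (282..311, 230..240).
- Rest top front corners: (361.5,271.2) and (393.5,270.8).

The side crop gives the matching points. Now I'll fit the poses.

```bash
cat >> h.py <<'E'
import pickle
from scipy.optimize import least_squares
d=pickle.load(open("c0.pkl","rb"))
def proj(n,X,dd=None):
    c=(dd or d)[n]; return cv2.projectPoints(np.atleast_2d(np.float64(X)),cv2.Rodrigues(c["R"])[0],c["t"],c["camera_matrix"],np.array(c["distortion"]))[0].reshape(-1,2)
def w(p,L):
    L=np.atleast_2d(L).astype(float); c,s=np.cos(p[2]),np.sin(p[2])
    return np.c_[p[0]+c*L[:,0]-s*L[:,1],p[1]+s*L[:,0]+c*L[:,1],L[:,2]]
def fit(obs,p0):
    f=lambda p:np.concatenate([(proj(n,w(p,np.array(L)/1000))-uv).ravel() for n,L,uv in obs])
    r=least_squares(f,p0,loss="soft_l1"); return r.x,f(r.x).reshape(-1,2).round(1)
def ray(n,uv,z,dd=None):
    c=(dd or d)[n]; q=cv2.undistortPoints(np.float64([[uv]]),c["camera_matrix"],np.array(c["distortion"])).ravel()
    v=c["R"].T@np.r_[q,1]; o=-c["R"].T@c["t"]; return o+v*(z-o[2])/v[2]
E
python3 - <<'E'
from h import *
T=lambda L,x,y:("top",L,(260+x/4,155+y/4)); S=lambda L,x,y:("side",L,(205+x/4,205+y/4)); B=lambda L,x,y:("top",L,(350+(x-340)/8,240+y/8))
R=[T((-126,50,26),27,460),T((-126,-50,26),182,502),T((98,50,49),130,98),T((98,-50,49),278,137),
   S((-126,-50,26),53,217),S((-126,50,26),55,110),S((98,-50,49),518,145),S((158,-50,50),628,138),S((158,50,50),555,40),S((98,50,49),486,48)]
p,e=fit(R,[.37,-.03,-.2]); print("reader",p,e.tolist())
Q=[B((-25,38,28),432,250),B((-25,-38,28),688,247),B((25,38,28),424,88),S((-25,38,28),182,394),S((-25,-38,28),243,490),S((25,-38,28),357,484),S((-25,-38,0),243,562),S((25,-38,0),357,528)]
q,e=fit(Q,[.25,-.25,0]); print("rest",q,e.tolist())
G=[S((-8,14,105),232,280),S((8,14,105),262,268),S((8,-14,105),290,298),S((-8,-14,105),258,310)]
g,e=fit(G,q); print("paddle",g,e.tolist()); print("grip top proj top", proj("top",w(q,np.array([(8,14,105),(8,-14,105),(-8,14,105),(-8,-14,105)])/1e3)).tolist())
v=ray("top",(260+148/4,155+323/4),.034); print("vial top",v)
c,s=np.cos(p[2]),np.sin(p[2]); D=v[:2]-p[:2]; print("vial in reader",c*D[0]+s*D[1],-s*D[0]+c*D[1])
for n,uv in(("L",(88,291)),("R",(212,322)),("L2",(88,325)),("R2",(210,355))):
    x=ray("top",(260+uv[0]/4,155+uv[1]/4),.022)[:2]-p[:2]; print(n,c*x[0]+s*x[1],-s*x[0]+c*x[1])
print(np.hypot(*q[:2]))
E
```

```text
reader [ 0.56171569 -0.04796189 -0.26497341] [[-0.7, -0.6], [0.8, -0.3], [-2.4, 0.2], [0.4, 0.8], [-0.2, 2.4], [0.1, -0.6], [-1.0, 1.7], [2.1, 0.7], [8.6, -2.5], [-2.1, -2.0]]
rest [ 0.47451525 -0.23399126  0.02102945] [[0.1, -0.4], [-0.7, -1.0], [0.1, -0.9], [-0.9, -0.5], [-0.7, 6.8], [-0.0, -1.1], [0.1, 1.0], [0.1, 0.1]]
paddle [ 0.47595541 -0.23210169  0.12708306] [[-1.4, -1.4], [0.0, -1.6], [1.2, 1.0], [0.0, 1.4]]
grip top proj top [[376.9823258295345, 253.77203638342706], [389.2495841672606, 253.416454488462], [377.37155600825855, 260.86342573303943], [389.66676640986276, 260.496965737155]]
vial top [ 0.53363961 -0.04153222  0.034     ]
vial in reader -0.028780036276007625 -0.0011473946896748228
L -0.01752521827765215 0.03950264619088021
R -0.016428460308617193 -0.03860913967690763
L2 -0.03780273766371328 0.03404418309028011
R2 -0.03636921380918215 -0.042480216514519054
0.52907148026215
```

```bash
cat >> h.py <<'E'
def plan(pos,yaw,cur=None):
    "delta from current measured (or given (pos,rpy)) pose to pos, tool straight down"
    o=ctrl.get_obs(); P,A=cur or (o["position"],o["tool_rot"])
    R=Ro.from_euler("xyz",A); G=Ro.from_euler("xyz",[np.pi,0,yaw])
    print("turn",(R.inv()*G).as_rotvec().round(4).tolist(),"shift cm",(R.inv().apply(np.array(pos)-P)*100).round(2).tolist())
E
python3 -c "
from h import *
plan([.472,-.255,.21],np.pi/2+.02,([.141,-.609,.198],[np.pi,0,.227]))"
```

```text
turn [0.0, 0.0, -1.3638] shift cm [40.22, -27.04, -1.2]
```

Request:
{"method": "play_rows", "body": {
  "deltas": [
    [[0,0,-0.17],[5,-3.4,-0.15],1],
    [[0,0,-0.34],[10,-6.8,-0.3],1],
    [[0,0,-0.51],[15,-10.1,-0.45],1],
    [[0,0,-0.68],[20,-13.4,-0.6],1],
    [[0,0,-0.85],[25,-16.8,-0.75],1],
    [[0,0,-1.02],[30,-20.2,-0.9],1],
    [[0,0,-1.19],[35,-23.5,-1.05],1],
    [[0,0,-1.364],[40.2,-27,-1.2],1],
    [[0,0,-1.364],[40.2,-27,-1.2],1],
    [[0,0,-1.364],[40.2,-27,-1.2],1]
  ]
}}

```text
t: 1.4
position: [0.4712, -0.2554, 0.2097]
tool_rot: [-3.141, -0.0, 1.591]
force: [-0.2, -0.2, 0.0]
gripper_width: 0.0881
```

Run:
```python
from h import *
o=ctrl.get_obs(); print(o["t"],o["position"],o["tool_rot"],o["qpos"],o["force"])
c=ctrl.capture("wrist"); pickle.dump({"wrist":c},open("c1.pkl","wb")); cv2.imwrite("pics/w1.png",cv2.resize(c["pixels"],(800,600),interpolation=cv2.INTER_CUBIC)); print(-c["R"].T@c["t"])
```

```text
1.4 [ 0.47115061 -0.25537691  0.20966751] [-3.14068534e+00 -1.49139463e-04  1.59060090e+00] [-5.18698769e-01  2.78889705e-01  1.81593683e+00 -3.89368738e-04
  1.04762155e+00 -5.38308721e-01] [-0.24108533 -0.19210522  0.04794325]
[ 0.47030136 -0.18286223  0.39586673]
```

View pics/w1.png

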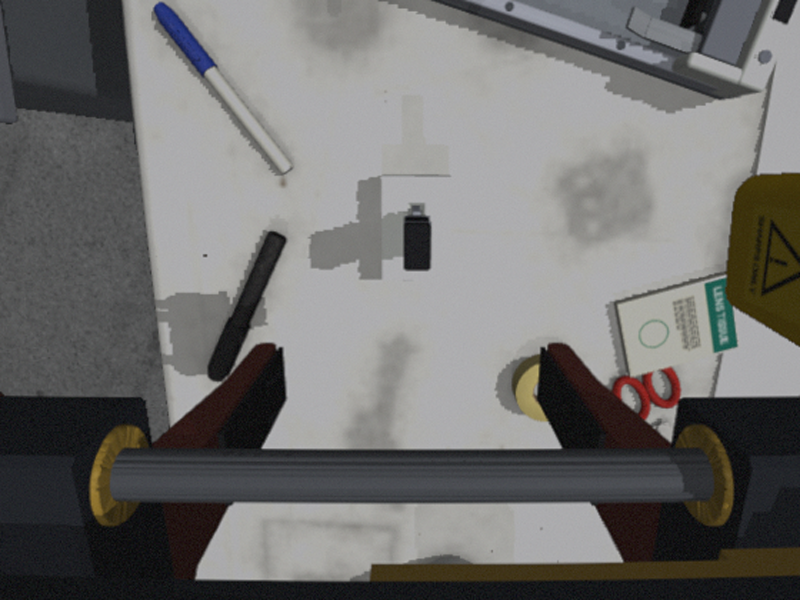

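The wrist view shows the paddle grip top at u 404–431, v 218–270 in 800-px coordinates. The rest's left edge is at u≈382 and its upper edge at v≈177.

Run:
```python
from h import *
e=pickle.load(open("c1.pkl","rb")); r=lambda u,v,z: ray("wrist",(u*.7,v*.7),z,e).round(4)
for p in((404,218),(431,218),(431.5,270),(403.5,270),(417.5,244)): print(p,r(*p,.105))
for p in((382,177),(449,176),(382,279)): print("rest",p,r(*p,.028))
im=e["wrist"]["pixels"]; cv2.imwrite("pics/w1c.png",cv2.resize(im[110:205,235:345],None,fx=6,fy=6,interpolation=cv2.INTER_CUBIC)[:600])
g=im[140:200,270:320].astype(int).sum(2); m=(g<150).astype(np.uint8)
n,l,s,c=cv2.connectedComponentsWithStats(m); k=1+s[1:,4].argmax(); print(s[k],c[k]); pts=np.argwhere(l==k)[:,::-1].astype(np.float32); bb=cv2.minAreaRect(pts); print(bb)
print(ray("wrist",np.array(bb[0])+[270,140],.105,e))
```

```text
(404, 218) [ 0.4669 -0.2164  0.105 ]
(431, 218) [ 0.4823 -0.2161  0.105 ]
(431.5, 270) [ 0.4835 -0.2465  0.105 ]
(403.5, 270) [ 0.4671 -0.2468  0.105 ]
(417.5, 244) [ 0.475  -0.2312  0.105 ]
rest (382, 177) [ 0.45   -0.1967  0.028 ]
rest (449, 176) [ 0.4973 -0.1951  0.028 ]
rest (382, 279) [ 0.4504 -0.2709  0.028 ]
[ 13  12  18  37 649] [21.4853621  30.06163328]
((21.5, 30.0), (36.0, 17.0), 90.0)
[ 0.47433866 -0.23059515  0.105     ]
```

View pics/w1c.png

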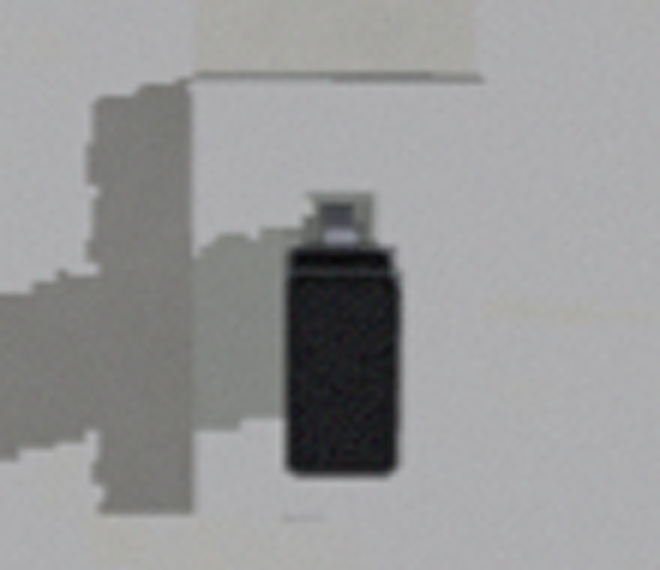

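```bash
python3 -c "
from h import *
e=pickle.load(open('c1.pkl','rb')); print(ray('wrist',(292.2,172.2),.105,e))
plan([.4745,-.2325,.062],1.59)"
```

```text
[ 0.47495997 -0.23241756  0.105     ]
turn [-0.0008, -0.0001, -0.0007] shift cm [2.34, 0.43, 14.77]
```

Request:
{"method": "play_rows", "body": {
  "deltas": [
    [[0,0,0],[2.3,0.4,0],1],
    [[0,0,0],[2.3,0.4,4],1],
    [[0,0,0],[2.3,0.4,8],1],
    [[0,0,0],[2.3,0.4,12],1],
    [[0,0,0],[2.3,0.4,14.8],1],
    [[0,0,0],[2.3,0.4,14.8],1],
    [[0,0,0],[2.3,0.4,14.8],0.4],
    [[0,0,0],[2.3,0.4,14.8],0.1],
    [[0,0,0],[2.3,0.4,14.8],0],
    [[0,0,0],[2.3,0.4,14.8],0],
    [[0,0,0],[2.3,0.4,14.8],0],
    [[0,0,0],[2.3,0.4,14.8],0]
  ],
  "force": 50
}}

```text
t: 2.95
position: [0.4751, -0.2324, 0.062]
tool_rot: [3.142, 0.0, 1.591]
force: [-0.1, 0.1, 0.6]
gripper_width: 0.0315
```

Request:
{"method": "play_rows", "body": {
  "deltas": [
    [[0,0,0],[0,0,0],0],
    [[0,0,0],[0,0,0],0],
    [[0,0,0],[0,0,0],0],
    [[0,0,0],[0,0,0],0]
  ]
}}

```text
t: 3.45
position: [0.4751, -0.2324, 0.0619]
tool_rot: [-3.142, -0.0, 1.591]
force: [0.0, 0.1, -0.5]
gripper_width: 0.016
```

```bash
python3 -c "
from h import *
plan([.52,-.15,.182],1.306)"
```

```text
turn [-0.0001, -0.0001, 0.2848] shift cm [8.15, 4.66, -12.01]
```

Request:
{"method": "play_rows", "body": {
  "deltas": [
    [[0,0,0],[0,0,-1.5],0],
    [[0,0,0],[0,0,-4],0],
    [[0,0,0],[0,0,-8],0],
    [[0,0,0.1],[2,1.2,-12],0],
    [[0,0,0.2],[5,3,-12],0],
    [[0,0,0.285],[8.15,4.65,-12],0],
    [[0,0,0.285],[8.15,4.65,-12],0],
    [[0,0,0.285],[8.15,4.65,-12],0]
  ]
}}

```text
t: 4.45
position: [0.5196, -0.1503, 0.1824]
tool_rot: [3.142, 0.0, 1.307]
force: [0.7, -1.0, -1.6]
gripper_width: 0.0157
```

Run:
```python
from h import *
o=ctrl.get_obs(); print(o["t"],o["position"],o["tool_rot"],o["force"],o["gripper_width"])
c=ctrl.capture("wrist"); s=ctrl.capture("side"); pickle.dump({"wrist":c,"side":s},open("c2.pkl","wb")); cv2.imwrite("pics/w2.png",cv2.resize(c["pixels"],(800,600),interpolation=cv2.INTER_CUBIC)); print(-c["R"].T@c["t"])
```

```text
4.45 [ 0.51964624 -0.15025128  0.18240424] [3.14151866e+00 3.35466885e-04 1.30737240e+00] [ 0.74672107 -1.03762658 -1.57727066] 0.015723187292000784
[ 0.53872098 -0.08011897  0.36857691]
```

View pics/w2.png

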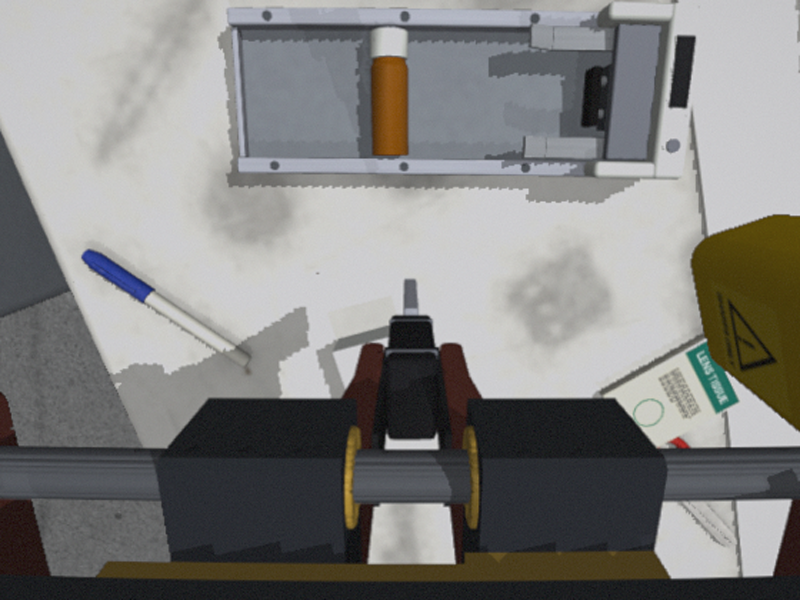

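The reader is clear in the wrist view (800-px coordinates):
- Rails: outer far corner (228,9), near corner (240,172), inner edges v≈25 and 158.
- Vial: u 372–408, v 28–156, centred at (390,92).
- Prongs from u≈530; buffer at (594,97).

Run:
```python
from h import *
e=pickle.load(open("c2.pkl","rb")); d.update(e)
S=lambda L,u,v:("wrist",L,(u*.7,v*.7))
R=[S((-126,50,26),228,9),S((-126,-50,26),240,173),S((-126,-40,26),240,158),S((-126,40,26),232,25),S((98,-50,49),597,176),S((134,-40,50),655,164),S((98,50,49),611,4)]
p,er=fit(R,[.56,-.048,-.26]); print(p,er.tolist())
# vial: silhouette centre line
c,s=np.cos(p[2]),np.sin(p[2])
def loc(X): x=X[:2]-p[:2]; return np.array([c*x[0]+s*x[1],-s*x[0]+c*x[1]]).round(4)
for u,v,z in((372,92,.022),(408,92,.022),(390,28,.03),(390,156,.03),(410,290,.11)): print(u,v,loc(ray("wrist",(u*.7,v*.7),z)))
P=lambda L: (proj("wrist",w(p,np.array(L)/1000))/.7).round(0).tolist()
print("prong lip/stop proj",P([(54,30,34),(54,-30,34),(95,0,22),(111,0,22),(106,0,48)]))
# blade bottom: centreline in tool frame
o=ctrl.get_obs(); B=[(0,16),(0,-16)]
T=Ro.from_euler("xyz",o["tool_rot"]); b=np.array([T.apply([x/1e3,y/1e3,.056])+o["position"] for x,y in ((16,3),(16,-3),(-16,3))]); print("blade edge px",(proj("wrist",b)/.7).round(0).tolist())
```

```text
[ 0.56366409 -0.04711299 -0.27373448] [[2.2, -1.1], [1.5, 0.6], [0.7, 0.2], [0.2, 0.1], [-2.7, 2.2], [-1.2, -0.2], [-0.9, -2.0]]
372 92 [-0.0401  0.0019]
408 92 [-0.017   0.0021]
390 28 [-0.0283  0.0379]
390 156 [-0.0282 -0.0378]
410 290 [-0.0146 -0.1061]
prong lip/stop proj [[525.0, 43.0], [519.0, 145.0], [582.0, 98.0], [606.0, 99.0], [614.0, 94.0]]
blade edge px [[416.0, 278.0], [404.0, 278.0], [416.0, 339.0]]
```

```bash
python3 -c "
from h import *
p=[.5636,-.0473,-.273]
t=w(p,[-.064,0,0])[0]; print(t)
plan([t[0],t[1],.0695],np.pi/2-.273)"
```

```text
[ 0.50197015 -0.03004422  0.        ]
turn [-0.0001, 0.0002, 0.0079] shift cm [11.19, -4.85, 11.26]
```

Request:
{"method": "play_rows", "body": {
  "deltas": [
    [[0,0,0.008],[3,-1.3,0],0],
    [[0,0,0.008],[6,-2.6,0],0],
    [[0,0,0.008],[9,-3.9,0],0],
    [[0,0,0.008],[11.2,-4.85,0],0],
    [[0,0,0.008],[11.2,-4.85,0],0],
    [[0,0,0.008],[11.2,-4.85,3],0],
    [[0,0,0.008],[11.2,-4.85,6],0],
    [[0,0,0.008],[11.2,-4.85,9],0],
    [[0,0,0.008],[11.2,-4.85,10.5],0],
    [[0,0,0.008],[11.2,-4.85,11.25],0],
    [[0,0,0.008],[11.2,-4.85,11.25],0],
    [[0,0,0.008],[11.2,-4.85,11.25],0]
  ]
}}

```text
t: 6.05
position: [0.5032, -0.0294, 0.0703]
tool_rot: [3.14, -0.0, 1.298]
force: [0.2, -0.9, -1.2]
gripper_width: 0.0157
```

```bash
cat >> h.py <<'E'
RP=[.5636,-.0473,-.273]
def st():
    o=ctrl.get_obs(); c,s=np.cos(RP[2]),np.sin(RP[2]); x=o["position"][:2]-RP[:2]; F=o["force"]
    print("t",o["t"],"reader mm",1e3*(c*x[0]+s*x[1]),1e3*(-s*x[0]+c*x[1]),"z",o["position"][2]*1e3,"yaw",o["tool_rot"][2],"rp",o["tool_rot"][:2],"F along/lat/z",c*F[0]+s*F[1],-s*F[0]+c*F[1],F[2],"M",o["ft_torque"],"w",o["gripper_width"])
E
python3 - <<'E'
from h import *
st()
c=ctrl.capture("top"); s=ctrl.capture("side")
a=cv2.resize(s["pixels"][195:295,195:385],None,fx=4,fy=4,interpolation=cv2.INTER_CUBIC)
cv2.imwrite("pics/s3.png",a)
E
```

```text
t 6.05 reader mm -62.99509796711104 0.9934987186758504 z 70.28302520725724 yaw 1.2977624055518158 rp [ 3.14013359e+00 -2.95332755e-04] F along/lat/z 0.40298981261012046 -0.7789597467478031 -1.2172573324197304 M [-0.00638374 -0.07023768 -0.03526784] w 0.01572195412446951
```

View pics/s3.png

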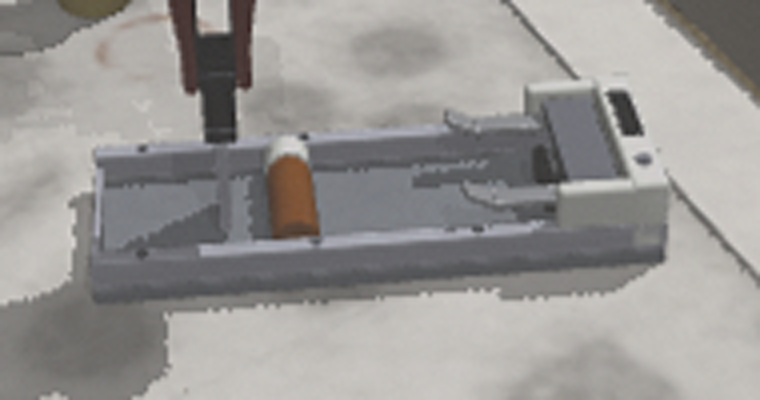

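The side view shows the blade upright in the track, in front of the free vial. Now the slow push.

Request:
{"method": "play_rows", "body": {
  "deltas": [
    [[0,0,0],[-0.1,0.3,0.1],0],
    [[0,0,0],[-0.1,0.6,0.1],0],
    [[0,0,0],[-0.1,0.9,0.1],0],
    [[0,0,0],[-0.1,1.2,0.1],0],
    [[0,0,0],[-0.1,1.4,0.1],0],
    [[0,0,0],[-0.1,1.6,0.1],0],
    [[0,0,0],[-0.1,1.8,0.1],0],
    [[0,0,0],[-0.1,2.0,0.1],0],
    [[0,0,0],[-0.1,2.2,0.1],0],
    [[0,0,0],[-0.1,2.4,0.1],0],
    [[0,0,0],[-0.1,2.7,0.1],0],
    [[0,0,0],[-0.1,3.0,0.1],0]
  ]
}}

```text
t: 7.65
position: [0.5313, -0.0383, 0.0685]
tool_rot: [3.141, -0.0, 1.298]
force: [0.5, -0.4, -0.6]
gripper_width: 0.0153
```

Request:
{"method": "play_rows", "body": {
  "deltas": [
    [[0,0,0],[0,0.3,0],0],
    [[0,0,0],[0,0.6,0],0],
    [[0,0,0],[0,0.9,0],0],
    [[0,0,0],[0,1.2,0],0],
    [[0,0,0],[0,1.5,0],0],
    [[0,0,0],[0,1.8,0],0],
    [[0,0,0],[0,2.1,0],0],
    [[0,0,0],[0,2.4,0],0],
    [[0,0,0],[0,2.7,0],0],
    [[0,0,0],[0,3.0,0],0],
    [[0,0,0],[0,3.3,0],0],
    [[0,0,0],[0,3.6,0],0]
  ]
}}

```text
t: 9.15
position: [0.566, -0.048, 0.0685]
tool_rot: [3.142, -0.0, 1.298]
force: [0.9, 0.9, -0.5]
gripper_width: 0.0153
```

Run:
```python
from h import *
st()
s=ctrl.capture("side"); a=cv2.resize(s["pixels"][195:295,195:385],None,fx=4,fy=4,interpolation=cv2.INTER_CUBIC)
cv2.imwrite("pics/s4.png",a)
```

```text
t 9.15 reader mm 2.4615400077318497 -0.05887445402118425 z 68.48570811613827 yaw 1.2977969195918948 rp [ 3.14157824e+00 -8.12551061e-06] F along/lat/z 0.588660816496813 1.1306780586242056 -0.5130098350589747 M [ 0.00308629 -0.1185286   0.0937759 ] w 0.015301855227091729
```

View pics/s4.png

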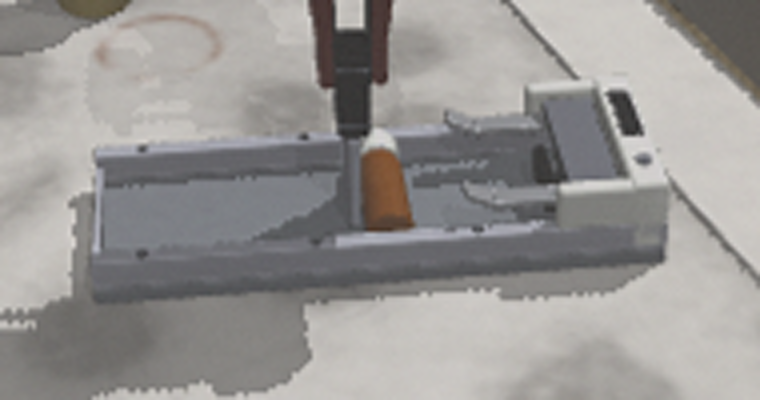

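The vial rests against the blade and lies square in the track. I'll carry on in shorter steps.

Request:
{"method": "play_rows", "body": {
  "deltas": [
    [[0,0,0],[0,0.25,0],0],
    [[0,0,0],[0,0.5,0],0],
    [[0,0,0],[0,0.75,0],0],
    [[0,0,0],[0,1.0,0],0],
    [[0,0,0],[0,1.25,0],0],
    [[0,0,0],[0,1.5,0],0],
    [[0,0,0],[0,1.75,0],0],
    [[0,0,0],[0,2.0,0],0],
    [[0,0,0],[0,2.25,0],0],
    [[0,0,0],[0,2.5,0],0],
    [[0,0,0],[0,2.75,0],0],
    [[0,0,0],[0,3.0,0],0]
  ]
}}

```text
t: 10.7
position: [0.5948, -0.0561, 0.0685]
tool_rot: [-3.142, -0.0, 1.298]
force: [0.1, 0.7, -1.4]
gripper_width: 0.0157
```

Request:
{"method": "play_rows", "body": {
  "deltas": [
    [[0,0,0],[0,0.2,0],0],
    [[0,0,0],[0,0.4,0],0],
    [[0,0,0],[0,0.6,0],0],
    [[0,0,0],[0,0.8,0],0]
  ]
}}

```text
t: 11.2
position: [0.6025, -0.0582, 0.0685]
tool_rot: [-3.142, 0.0, 1.298]
force: [0.1, -0.3, -0.8]
gripper_width: 0.0155
```

Request:
{"method": "play_rows", "body": {
  "deltas": [
    [[0,0,0],[0,0.2,0],0],
    [[0,0,0],[0,0.4,0],0],
    [[0,0,0],[0,0.6,0],0],
    [[0,0,0],[0,0.8,0],0]
  ]
}}

```text
t: 11.7
position: [0.6102, -0.0604, 0.0685]
tool_rot: [-3.142, -0.0, 1.298]
force: [-0.1, -0.3, -0.2]
gripper_width: 0.0154
```

Request:
{"method": "play_rows", "body": {
  "deltas": [
    [[0,0,0],[0,0.2,0],0],
    [[0,0,0],[0,0.4,0],0],
    [[0,0,0],[0,0.6,0],0],
    [[0,0,0],[0,0.8,0],0],
    [[0,0,0],[0,1.0,0],0]
  ]
}}

```text
t: 12.32
position: [0.62, -0.0631, 0.0685]
tool_rot: [3.141, -0.0, 1.298]
force: [-0.5, 0.2, -1.1]
gripper_width: 0.0157
```

```bash
python3 -c "
from h import *
st()"
```

```text
t 12.325 reader mm 58.54286969265876 -0.047664940228240096 z 68.53733152651058 yaw 1.2978086563999494 rp [ 3.14132349e+00 -1.96574820e-05] F along/lat/z -0.5253467791966607 0.09858630579622726 -1.1131279110291805 M [ 0.02146544  0.32492992 -0.004763  ] w 0.015718585953237572
```

Request:
{"method": "play_rows", "body": {
  "deltas": [
    [[0,0,0],[0,0.15,0],0],
    [[0,0,0],[0,0.3,0],0],
    [[0,0,0],[0,0.45,0],0],
    [[0,0,0],[0,0.6,0],0],
    [[0,0,0],[0,0.7,0],0]
  ]
}}

```text
t: 12.95
position: [0.6265, -0.065, 0.0685]
tool_rot: [-3.142, -0.0, 1.298]
force: [-2.7, 0.7, 0.3]
gripper_width: 0.0153
```

Request:
{"method": "play_rows", "body": {
  "deltas": [
    [[0,0,0],[0,0.1,0],0],
    [[0,0,0],[0,0.2,0],0]
  ]
}}

```text
t: 13.2
position: [0.6284, -0.0655, 0.0685]
tool_rot: [-3.142, 0.0, 1.298]
force: [-1.6, 0.7, -0.0]
gripper_width: 0.0156
```

Request:
{"method": "play_rows", "body": {
  "deltas": [
    [[0,0,0],[0,0.1,0],0],
    [[0,0,0],[0,0.2,0],0]
  ]
}}

```text
t: 13.45
position: [0.6304, -0.0661, 0.0685]
tool_rot: [3.142, -0.0, 1.298]
force: [-1.8, 0.4, -0.6]
gripper_width: 0.0155
```

Run:
```python
from h import *
st()
s=ctrl.capture("side"); st(); a=cv2.resize(s["pixels"][195:295,195:385],None,fx=4,fy=4,interpolation=cv2.INTER_CUBIC)
cv2.imwrite("pics/s5.png",a)
```

```text
t 13.45 reader mm 69.35044274423399 -0.06758935690055756 z 68.47613158200711 yaw 1.2978020918372657 rp [ 3.14156469e+00 -8.39958855e-06] F along/lat/z -1.8333297133021933 -0.11878149218330353 -0.5993665730823057 M [ 0.1304572   0.40454828 -0.04060552] w 0.015473185155242358
t 13.5 reader mm 69.50601246324324 -0.06586658904959505 z 68.48623036814192 yaw 1.2977605098951266 rp [ 3.14135213e+00 -3.92013033e-05] F along/lat/z -1.564428765673227 -1.3177704936458623 -0.46641162642297374 M [0.07699313 0.33668932 0.0096138 ] w 0.0154583858328817
```

View pics/s5.png

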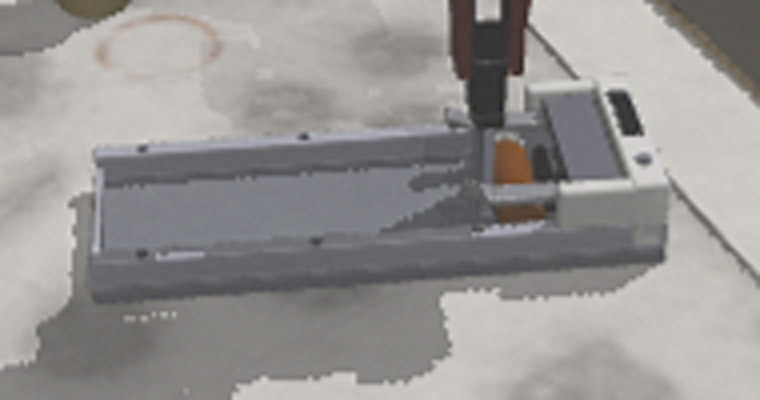

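The vial is under the prongs, just short of the buffer, with about 1.7 N of prong drag. From here I feel forward 1 mm at a time.

Request:
{"method": "play_rows", "body": {
  "deltas": [
    [[0,0,0],[0,0.05,0],0],
    [[0,0,0],[0,0.1,0],0]
  ]
}}

```text
t: 13.75
position: [0.6312, -0.0663, 0.0685]
tool_rot: [-3.142, 0.0, 1.298]
force: [-1.6, 1.3, 0.4]
gripper_width: 0.0156
```

Request:
{"method": "play_rows", "body": {
  "deltas": [
    [[0,0,0],[0,0.05,0],0],
    [[0,0,0],[0,0.1,0],0]
  ]
}}

```text
t: 14.0
position: [0.6322, -0.0666, 0.0684]
tool_rot: [-3.142, -0.0, 1.298]
force: [-2.3, 0.4, 0.6]
gripper_width: 0.0155
```

Request:
{"method": "play_rows", "body": {
  "deltas": [
    [[0,0,0],[0,0.05,0],0],
    [[0,0,0],[0,0.1,0],0]
  ]
}}

```text
t: 14.25
position: [0.6329, -0.0668, 0.0684]
tool_rot: [-3.141, 0.0, 1.298]
force: [-3.7, 1.1, 0.6]
gripper_width: 0.0152
```

Request:
{"method": "play_rows", "body": {
  "deltas": [
    [[0,0,0],[0,0.05,0],0],
    [[0,0,0],[0,0.1,0],0]
  ]
}}

```text
t: 14.5
position: [0.6334, -0.0669, 0.0683]
tool_rot: [-3.14, 0.0, 1.298]
force: [-5.1, 2.1, 0.9]
gripper_width: 0.0159
```

Request:
{"method": "play_rows", "body": {
  "deltas": [
    [[0,0,0],[0,0.05,0],0],
    [[0,0,0],[0,0.1,0],0],
    [[0,0,0],[0,0.1,0],0]
  ]
}}

```text
t: 14.88
position: [0.6339, -0.0671, 0.0682]
tool_rot: [-3.139, 0.0, 1.298]
force: [-6.8, 2.6, 2.8]
gripper_width: 0.0155
```

Request:
{"method": "play_rows", "body": {
  "deltas": [
    [[0,0,0],[0,0.05,0],0],
    [[0,0,0],[0,0.1,0],0]
  ]
}}

```text
t: 15.12
position: [0.6343, -0.0672, 0.0681]
tool_rot: [-3.138, 0.0, 1.298]
force: [-6.9, 1.1, 3.9]
gripper_width: 0.0156
```

```bash
python3 -c "
from h import *
st()"
```

```text
t 15.125 reader mm 73.44308006105322 -0.12440984487764595 z 68.06813489374981 yaw 1.2977308430200154 rp [-3.13773327e+00  2.80364907e-04] F along/lat/z -6.8921472685235265 -0.8110782446287073 3.857104457014712 M [0.52383831 1.79480252 0.05037503] w 0.015598680838321069
```

Request:
{"method": "play_rows", "body": {
  "deltas": [
    [[0,0,0],[0,0.05,0],0],
    [[0,0,0],[0,0.1,0],0],
    [[0,0,0],[0,0.1,0],0]
  ]
}}

```text
t: 15.5
position: [0.6347, -0.0674, 0.068]
tool_rot: [-3.137, 0.0, 1.298]
force: [-8.2, 3.5, 4.7]
gripper_width: 0.015
```

Request:
{"method": "play_rows", "body": {
  "deltas": [
    [[0,0,0],[0,0.04,0],0],
    [[0,0,0],[0,0.08,0],0],
    [[0,0,0],[0,0.08,0],0]
  ]
}}

```text
t: 15.88
position: [0.6351, -0.0675, 0.0678]
tool_rot: [-3.136, 0.0, 1.298]
force: [-9.3, 2.3, 4.9]
gripper_width: 0.0159
```

```bash
python3 -c "
from h import *
st()"
```

```text
t 15.875 reader mm 74.25717242326134 -0.20008065997455596 z 67.83843009446228 yaw 1.2977029163917915 rp [-3.13569451e+00  4.85021035e-04] F along/lat/z -9.60656927435484 -0.3038222418623189 4.906336215830214 M [0.69809418 2.21233768 0.02753764] w 0.015941509559700053
```

Request:
{"method": "play_rows", "body": {
  "deltas": [
    [[0,0,0],[0,0.04,0],0],
    [[0,0,0],[0,0.04,0],0],
    [[0,0,0],[0,0.04,0],0],
    [[0,0,0],[0,0.04,0],0]
  ]
}}

```text
t: 16.38
position: [0.6352, -0.0675, 0.0678]
tool_rot: [-3.135, 0.001, 1.298]
force: [-9.5, 2.6, 4.9]
gripper_width: 0.0156
```

Request:
{"method": "play_rows", "body": {
  "deltas": [
    [[0,0,0],[0,0,0],0],
    [[0,0,0],[0,0,0],0]
  ]
}}

```text
t: 16.62
position: [0.6352, -0.0675, 0.0678]
tool_rot: [-3.135, 0.001, 1.298]
force: [-9.9, 3.3, 5.0]
gripper_width: 0.0153
```

Request:
{"method": "play_rows", "body": {
  "deltas": [
    [[0,0,0],[0,0,0],0],
    [[0,0,0],[0,0,0],0]
  ]
}}

```text
t: 16.88
position: [0.6352, -0.0676, 0.0679]
tool_rot: [-3.135, 0.001, 1.298]
force: [-10.6, 2.7, 5.1]
gripper_width: 0.0157
```

```bash
python3 -c "
from h import *
st()"
```

```text
t 16.875 reader mm 74.43175052671748 -0.19465933481484926 z 67.86893381873266 yaw 1.2977435463522986 rp [-3.13529167e+00  5.11730088e-04] F along/lat/z -10.918733302076532 -0.2518714288484838 5.089627562671459 M [ 0.78766837  2.3824685  -0.02850718] w 0.015703290196782696
```

Held about 10 N (8.5–11) for over a second. Now I'll back off slowly, then lift clear.

Request:
{"method": "play_rows", "body": {
  "deltas": [
    [[0,0,0],[0,-0.1,0],0],
    [[0,0,0],[0,-0.2,0],0],
    [[0,0,0],[0,-0.3,0],0],
    [[0,0,0],[0,-0.4,0],0],
    [[0,0,0],[0,-0.5,0],0],
    [[0,0,0],[0,-0.7,0],0],
    [[0,0,0],[0,-1.0,0],0],
    [[0,0,0],[0,-1.5,0],0],
    [[0,0,0],[0,-2.2,0],0],
    [[0,0,0],[0,-3.0,0],0],
    [[0,0,0],[0,-4.0,0],0],
    [[0,0,0],[0,-4.5,0],0]
  ]
}}

```text
t: 18.38
position: [0.594, -0.0559, 0.0685]
tool_rot: [-3.141, 0.0, 1.298]
force: [0.5, -0.3, -0.3]
gripper_width: 0.0157
```

Request:
{"method": "play_rows", "body": {
  "deltas": [
    [[0,0,0],[0,0,0],0],
    [[0,0,0],[0,0,-3],0],
    [[0,0,0],[0,0,-6],0],
    [[0,0,0],[0,0,-9],0],
    [[0,0,0],[0,0,-11.4],0],
    [[0,0,0],[0,0,-11.4],0],
    [[0,0,0],[0,0,-11.4],0]
  ]
}}

```text
t: 19.25
position: [0.5944, -0.0561, 0.1815]
tool_rot: [-3.141, 0.0, 1.298]
force: [0.4, -0.6, -0.8]
gripper_width: 0.0157
```

Run:
```python
from h import *
st()
plan([.520,-.15,.182],1.31)
plan([.4751,-.2324,.130],1.591)
s=ctrl.capture("side"); a=cv2.resize(s["pixels"][130:330,195:385],None,fx=3,fy=3,interpolation=cv2.INTER_CUBIC)
cv2.imwrite("pics/s6.png",a)
```

```text
t 19.25 reader mm 31.997025960813065 -0.1584440606155757 z 181.53904375236823 yaw 1.2978365142563257 rp [-3.14052928e+00  1.87998435e-04] F along/lat/z 0.5475050268072045 -0.4957236225438487 -0.7943967697966701 M [-0.07202656 -0.09880166  0.01757416] w 0.01567102083009213
turn [-0.0011, 0.0002, -0.0122] shift cm [-11.05, -4.63, -0.04]
turn [-0.0011, 0.0, -0.2932] shift cm [-20.19, -6.73, 5.16]
```

View pics/s6.png

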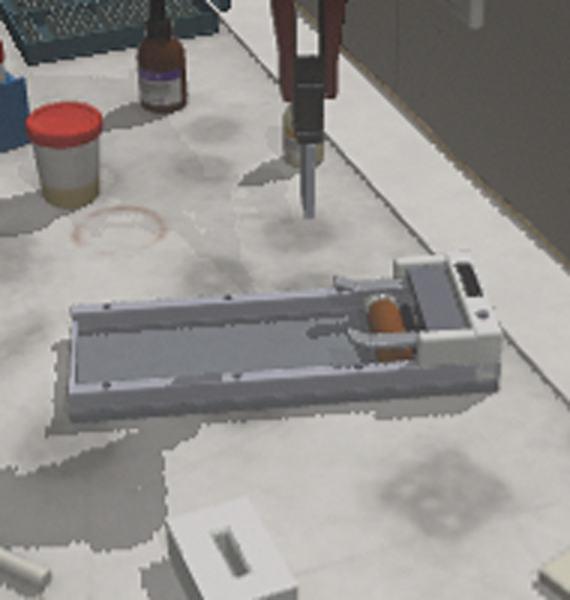

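The vial is left under the prongs, against the buffer. I'll check the slot position and whether the paddle shifted in the grip, then return it.

Run:
```python
from h import *
e=pickle.load(open("c2.pkl","rb"))
c=ctrl.capture("wrist"); d.update(side=e["side"])
a=e["wrist"]["pixels"]; b=c["pixels"]
for (u0,u1,v0,v1) in((270,306,220,245),(278,296,193,222),(265,310,240,310)):
    r=cv2.matchTemplate(cv2.resize(b[v0-8:v1+8,u0-8:u1+8],None,fx=4,fy=4),cv2.resize(a[v0:v1,u0:u1],None,fx=4,fy=4),cv2.TM_CCOEFF_NORMED)
    _,m,_,l=cv2.minMaxLoc(r); print(m,(l[0]-32)/4,(l[1]-32)/4)
print("slot",ray("side",(195+232/3,130+550/3),.026))
```

```text
0.87535560131073 0.25 0.0
0.7895880341529846 -0.5 -0.25
0.993593156337738 0.0 0.0
slot [ 0.47699014 -0.23207528  0.026     ]
```

Request:
{"method": "play_rows", "body": {
  "deltas": [
    [[0,0,0],[-2,-0.7,0],0],
    [[0,0,-0.05],[-6,-2,0],0],
    [[0,0,-0.12],[-10,-3.3,0],0],
    [[0,0,-0.2],[-14,-4.7,0],0],
    [[0,0,-0.26],[-18,-6,1],0],
    [[0,0,-0.293],[-20.2,-6.73,3],0],
    [[0,0,-0.293],[-20.2,-6.73,5.15],0],
    [[0,0,-0.293],[-20.2,-6.73,5.15],0],
    [[0,0,-0.293],[-20.2,-6.73,5.15],0]
  ]
}}

```text
t: 20.48
position: [0.4754, -0.2328, 0.1313]
tool_rot: [3.142, 0.0, 1.591]
force: [-0.4, 0.1, -0.2]
gripper_width: 0.0157
```

Run:
```python
from h import *
st(); plan([.4751,-.2324,.063],1.591)
c=ctrl.capture("wrist");b=c["pixels"];a=pickle.load(open("c2.pkl","rb"))["wrist"]["pixels"]
for (u0,u1,v0,v1) in((270,306,220,245),(281,293,193,222),(265,310,240,310)):
    r=cv2.matchTemplate(cv2.resize(b[v0-8:v1+8,u0-8:u1+8],None,fx=4,fy=4),cv2.resize(a[v0:v1,u0:u1],None,fx=4,fy=4),cv2.TM_CCOEFF_NORMED)
    _,m,_,l=cv2.minMaxLoc(r); print(m,(l[0]-32)/4,(l[1]-32)/4)
s=ctrl.capture("side"); B=cv2.resize(s["pixels"][255:350,225:325],None,fx=4,fy=4,interpolation=cv2.INTER_CUBIC); A=cv2.resize(b[180:275,235:335],None,fx=4,fy=4,interpolation=cv2.INTER_CUBIC)
cv2.imwrite("pics/m7.png",np.hstack([A,B]))
```

```text
t 20.475 reader mm -34.88671660738752 -202.36866448312566 z 131.3487929777786 yaw 1.5907399027147786 rp [3.14156531e+00 1.00637397e-04] F along/lat/z -0.4465916829970996 -0.015145636767674345 -0.23958679750074474 M [-0.02962429 -0.1262197   0.01160793] w 0.015740970806110616
turn [0.0, 0.0001, -0.0003] shift cm [0.04, -0.03, 6.83]
0.9751483798027039 0.25 0.0
0.920702338218689 -0.25 0.0
0.9810543060302734 0.0 0.0
```

View pics/m7.png

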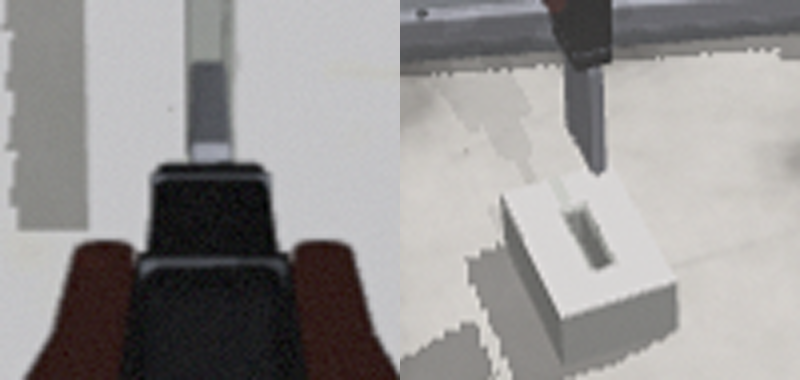

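The paddle is upright and unshifted (≤0.3 px), directly over the slot. Lowering in stages.

Request:
{"method": "play_rows", "body": {
  "deltas": [
    [[0,0,0],[0.04,-0.02,1.5],0],
    [[0,0,0],[0.04,-0.02,3],0],
    [[0,0,0],[0.04,-0.02,4],0],
    [[0,0,0],[0.04,-0.02,4.5],0],
    [[0,0,0],[0.04,-0.02,5],0],
    [[0,0,0],[0.04,-0.02,5.2],0],
    [[0,0,0],[0.04,-0.02,5.2],0]
  ]
}}

```text
t: 21.45
position: [0.4754, -0.2321, 0.079]
tool_rot: [3.141, 0.0, 1.591]
force: [0.6, -0.2, -0.8]
gripper_width: 0.0157
```

Below the chamfer with no contact force, so it's in the slot. Carrying on down.

Request:
{"method": "play_rows", "body": {
  "deltas": [
    [[0,0,0],[0,0,0.4],0],
    [[0,0,0],[0,0,0.8],0],
    [[0,0,0],[0,0,1.2],0],
    [[0,0,0],[0,0,1.5],0],
    [[0,0,0],[0,0,1.65],0],
    [[0,0,0],[0,0,1.65],0]
  ]
}}

```text
t: 22.2
position: [0.4753, -0.232, 0.0623]
tool_rot: [-3.141, -0.0, 1.591]
force: [0.1, 0.1, -1.8]
gripper_width: 0.0156
```

Release gradually, then go straight up.

Request:
{"method": "play_rows", "body": {
  "deltas": [
    [[0,0,0],[0,0,0.02],0.2],
    [[0,0,0],[0,0,0.02],0.4],
    [[0,0,0],[0,0,0.02],0.7],
    [[0,0,0],[0,0,0.02],0.9],
    [[0,0,0],[0,0,0.02],0.9],
    [[0,0,0],[0,0,0.02],0.9],
    [[0,0,0],[0,0,0.02],0.9],
    [[0,0,0],[0,0,0.02],0.9]
  ]
}}

```text
t: 23.2
position: [0.4754, -0.2321, 0.0623]
tool_rot: [-3.142, -0.0, 1.591]
force: [0.0, -0.3, -0.4]
gripper_width: 0.0783
```

Request:
{"method": "play_rows", "body": {
  "deltas": [
    [[0,0,0],[0,0,-1],0.9],
    [[0,0,0],[0,0,-3],0.9],
    [[0,0,0],[0,0,-6],0.9],
    [[0,0,0],[0,0,-10],0.9],
    [[0,0,0],[0,0,-15],0.9],
    [[0,0,0],[-3,0,-15],0.9],
    [[0,0,0],[-3,0,-15],0.9],
    [[0,0,0],[-3,0,-15],0.9]
  ]
}}

```text
t: 24.2
position: [0.4753, -0.2614, 0.2119]
tool_rot: [-3.141, -0.001, 1.59]
force: [-0.4, -0.6, -0.0]
gripper_width: 0.0792
```

Run:
```python
from h import *
st(); s0=pickle.load(open("c0.pkl","rb")); s=ctrl.capture("side"); t=ctrl.capture("top")
df=cv2.absdiff(s["pixels"],s0["side"]["pixels"]).max(2)
for n,(u0,u1,v0,v1) in dict(paddle=(255,285,268,325),cup=(203,232,163,200),oil=(287,305,150,188),vial_old=(258,280,228,256)).items(): print(n,df[v0:v1,u0:u1].mean(),(df[v0:v1,u0:u1]>40).mean())
# paddle silhouette, old vs new
for im in(s0["side"],s):
    g=im["pixels"][265:325,255:285].sum(2); m=(g<200); p=np.argwhere(m); print(m.sum(),p.mean(0))
# amber vial
for im in(s0["side"],s):
    h=cv2.cvtColor(im["pixels"][215:275,215:365],cv2.COLOR_BGR2HSV); m=(h[...,0]<20)&(h[...,1]>110); p=np.argwhere(m); print("amber",m.sum(),p.mean(0)[::-1]+[215,215])
xv=w(RP,[[.083,-.012,.022],[.086,-.012,.022],[.090,-.012,.022]]); c=s; print(proj("side",xv,{"side":s}))
cv2.imwrite("pics/fin.png",s["pixels"])
```

```text
t 24.2 reader mm -27.267951264215633 -229.99157392872624 z 211.94218453717986 yaw 1.590254463744807 rp [-3.14057622e+00 -9.31643445e-04] F along/lat/z -0.1905510609156497 -0.7148365299197682 -0.024419969581929588 M [-0.02253411 -0.13518656  0.02256806] w 0.07922563151595718
paddle 15.834502923976608 0.047953216374269005
cup 43.99813606710158 0.41006523765144454
oil 50.14035087719298 0.4649122807017544
vial_old 39.3051948051948 0.42694805194805197
343 [23.65014577 15.03790087]
269 [23.57249071 15.74349442]
amber 141 [268.41134752 242.87234043]
amber 82 [324.         235.52439024]
[[322.79969071 242.9970846 ]
 [324.26332657 242.89056109]
 [326.21403856 242.74862293]]
```

Run:
```python
from h import *
s0=pickle.load(open("c0.pkl","rb")); t=ctrl.capture("top"); df=cv2.absdiff(t["pixels"],s0["top"]["pixels"]).max(2)
for n,(u0,u1,v0,v1) in dict(cup=(165,200,232,265),oil=(185,210,155,185),brown=(120,150,185,220)).items(): print(n,df[v0:v1,u0:u1].mean(),(df[v0:v1,u0:u1]>40).mean())
c=ctrl.capture("wrist"); im=c["pixels"]; g=im[120:205,260:325].astype(int).sum(2); m=(g<150).astype(np.uint8)
n,l,s,cc=cv2.connectedComponentsWithStats(m); k=1+s[1:,4].argmax(); print(s[k],cc[k]+[260,120],ray("wrist",cc[k]+[260,120],.105,{"wrist":c}))
h=cv2.cvtColor(t["pixels"][160:250,265:335],cv2.COLOR_BGR2HSV); p=np.argwhere((h[...,0]<20)&(h[...,1]>110)); q=p.mean(0)[::-1]+[265,160]; X=ray("top",q,.030,{"top":t})[:2]-RP[:2]; cs,sn=np.cos(RP[2]),np.sin(RP[2]); print(len(p),q,cs*X[0]+sn*X[1],-sn*X[0]+cs*X[1])
```

```text
cup 7.03030303030303 0.0
oil 7.3773333333333335 0.0
brown 7.107619047619048 0.0
[ 19  24  18  37 630] [287.63968254 162.55396825] [ 0.47533678 -0.23055578  0.105     ]
128 [309.3125 190.1875] 0.08769582556599305 -0.0020914392995379505
```

```bash
python3 -c "
from plant import ctrl
print(ctrl.close_job())"
```

```text
the job is handed in; nothing more can be done
None
```

The vial is home in the bay, the paddle is back standing in its rest, and the job was handed in about 24 s into the 72 s allowed.

- **Push:** I took the paddle by its grip and rolled the vial slowly under the prongs until I felt the stop. I then held about 10 N along the track (readings 8.6–10.9 N at the wrist) for more than a second. That reading includes about 2 N of prong drag, so the stop itself took roughly 8 N.
- **Vial:** After release the top camera put it at about x = 87.7 mm in the reader. The blade's last position, less the stop's spring-back, gives about 87 mm.
- **Paddle:** The wrist camera found it back in the slot within 1 mm of where it started.
- **Cup and oil bottle:** The top camera showed no change for either. A side-camera comparison did differ there, probably because the gripper stood in its line of sight.
- **Not checked:** My final side picture could not be viewed because the 12-picture limit was reached. The last checks are therefore numeric only.

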